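# Switch on the warming plate under the mug, one click

### The arm

A 7-joint arm with a two-finger parallel gripper is mounted at the origin on a cart in front of the work surface, level with it; the furniture and walls round the work are solid. World frame = base frame: x ahead of the robot, y to its left, z up, the work surface at z = 0. Lengths are in mm, angles in rad, forces in N, time in s.
With the tool pointing down it reaches from about 350 to 900 mm from the base axis. Payload 19.9 kg.
Tool frame: the origin (TCP) lies at the very end of the fingers, on their centre line; the grasp point (between the pads) lies 19 mm behind it; z points along the fingers, y is the line along which they close (so a half turn about z gives the same grasp; the last joint's range is limited). The gripper opens to 85 mm and grips with 20 to 120 N. Pads are 22 mm wide; open, the fingers measure 114 mm over their backs; the gripper's body (76 mm by 85 mm) begins 54 mm behind the grasp point. The pads swing forward as they close: fully open they stand 13 mm farther back than shut.
Start: joints at [-1.375, 0.417, -0.01, 1.614, 0.005, 1.111, -0.053], TCP at [147.219, 607.392, 205.56] pointing down, gripper open.
Joint ranges: [-2.81, 2.81], [-0.39, 2.02], [-1.27, 1.25], [0.06, 2.57], [-1.19, 4.33], [0.19, 2], [-2.82, 2.82]. Speed limits (rad/s): [1.89, 1.89, 2.39, 2.39, 3.01, 3.01, 3.01].

### API

Orientations are given as [roll, pitch, yaw] about the fixed x, y, z axes, in that order (R = Rz(yaw) Ry(pitch) Rx(roll)).
In Python, from bench import env gives the robot as it stands.
- The arm moves only by the shell command python3 -m handwheel 'ROWS'. ROWS is JSON, a list of rows, each an object of numbers: "rx", "ry", "rz": the turn, a rotation vector about the tool's x, y, z in units of 10 degrees (1.0 is 10 degrees); "x", "y", "z": the shift along the tool's x, y, z in units of 50 mm (1.0 is 50 mm); "claw": the closure, from -1 (fully open) to 1 (shut). A call has 1 to 10 rows; each row is the pose to reach, as a shift and turn from the pose commanded when the call began, along the tool's axes at that moment; what a row does not reach only later rows make up. A row lasts 1/8 s, in which the tool goes at most 62.5 mm and 10.7 degrees, less where a joint would pass 70% of its speed; a pose out of reach is approached as far as the arm can. A call with a gripper value outside its range is refused whole. The fingers move at their own pace and stop on an object; the grip force is fixed at half the most. Time passes only in rows, so rows that repeat a pose let the fingers close. It gives the time, the measured TCP pose, the force, the opening and the grip force at its end, in the units of the state.
- env.read_state(): the state, without advancing time (a new reading comes with each control period).
- env.snapshot(name): name is "side" or "top" or "wrist"; returns (picture, depth): 420x560x3 uint8, red, green, blue; 420x560 float32, mm along the optical axis (not along the pixel's ray), 0 where there is no reading.
- env.camera_params(name): a dict with "fov_y" (degrees; the focal length in pixels is half the picture's height over the tangent of half this angle, whatever the lens; pixels are square), "cx", "cy" (the principal point, pixels), "rvec" (rotation vector, rad) and "tvec" (3), from world to camera coordinates, as OpenCV has them; the wrist camera has in their place "mount" (4x4, takes a point from camera to tool coordinates, whose origin is the TCP and whose axes are the flange's). Camera axes: x right, y down, z forward; pixel columns grow to the right and rows downward; lengths in mm; the calibration is good to about 2 mm. The wrist camera is an equidistant fisheye: a pixel r from the principal point sees the ray r / f radians off the axis. A picture is of the moment at which its call begins: read the wrist's pose just before it. camera_params takes no time and is no camera call.
- env.hand_in(): hands the job in; it is judged then, once.
The state is a dict: "time_s": time; "joint_pos": joint angles; "dq": joint speeds; "tau": joint torques, N m; "tcp_pos": TCP position; "tool_rot": TCP orientation; "force": force on the tool from outside, world axes, zero at the start; "torque": the same for the moment, N m; "width": finger opening in mm; "finger_force": force on a finger pad.
Only numpy, scipy, OpenCV 4.12 (cv2) and the standard library are available. Lean on these libraries where they do the work, as an engineer would, in place of code of your own. Each camera call takes 0.05 s, during which the arm holds its last target. There are 200 camera calls.

### The job

Press the power button of the two-plate warmer, then lay a fingertip lightly on the knurled dial in front of the plate on which the mug stands and turn it clockwise by friction until it clicks into the next setting, the middle one of its three, and no further. Leave the dial in front of the bowl off, and do not lift or shift the mug, the bowl or anything else that stands around.

Things in the scene. Friction and masses are not known exactly. Their poses are not given: they have to be found in the camera images.
- warmer: Low two-plate warmer, bare metal case 280 (x) by 340 (y) by 42 mm high, fixed. Origin: centre of its underside; x from the dials to the plates, y left, z up. Along the near edge: left dial, push button, right dial; behind each dial its round dark glass plate. Three case marks 40 degrees apart beyond each dial: short tick left (off), longer one ahead (middle), longest right (high).
- left_dial_top (a point): Centre of the flat top of the left (+y) dial, 63 mm above the worktop, at (-85, 85) mm of the warmer. Dial: dark steel disc, 88 mm diameter, 16 mm thick, knurled rim, white pointer line on top near the rim; turns about the vertical; its shaft is sprung and sinks up to 4 mm under about 20 N (4 N per mm). The point's axes are the warmer's; the point does not turn or sink.
- right_dial_top (a point): The same for the right (-y) dial, at (-85, -85) mm.
- left_dial (a joint): Left dial, rad, grows clockwise seen from above (near side moves to +y). Spring detents at 0 (off, the start; pointer at left mark), 0.70 (middle, pointer at the plate), 1.40 (high). About 0.05 N m turns it out; let go, it snaps to the nearest detent (tips over at about 0.35 and 1.05). A finger pressing with 5 to 15 N on the top 30 mm from the axis and dragged round turns it.
- right_dial (a joint): The same for the right dial.
- left_plate (a point): Centre of the left glass plate (144 mm diameter), on the case top, 42 mm above the worktop, 147 mm behind the left dial's axis.
- right_plate (a point): The same for the right plate, behind the right dial.
- power_top (a point): Top centre of the round push button (24 mm diameter, in a round housing) midway between the two dials, 60 mm above the worktop, at (-85, 0) mm of the warmer. It is pressed straight down.
- power (a joint): Travel of the push button in m: 0 up, 0.006 fully down; it springs back up. Fully down takes 5 N; it counts as pressed beyond 0.004.
- mug: Loose dark mug with a handle, 84 by 112 by 89 mm high, standing upright on one of the two plates. Origin: centre of its underside (of its bounding box, handle included).
- bowl: Loose pale round bowl, 130 mm wide and 58 mm high, on the other plate. Origin: centre of its underside.
- honey: Bystander: jar with screw lid, 65 by 65 by 100 mm. Origin at its underside.
- orange: Bystander: mandarin, 58 mm wide. Origin at its underside.
- spice: Bystander: spice jar, 46 by 46 by 109 mm. Origin at its underside.
- spoon: Bystander: teaspoon lying flat left of the warmer, 130 by 26 by 11 mm. Origin at its underside.
- salve: Bystander: small squat pot with lid, 58 by 58 by 50 mm. Origin at its underside.
Things that resemble listed ones, but are neither listed nor needed, are in the scene too. What is shaped like the mug but turquoise is not meant.

How it is judged:
By the outcome, as a careful person would: the job done as asked, in the order asked, and still so for the second after the job is handed in, with the robot touching nothing.
It also fails if it takes over 42 s, if anything falls off the work surface, if the arm or the gripper's body presses on something with over 40 N, if the wrist force passes 120 N, or if a joint passes its speed limit or range.

## Working session

There is one attempt and no reset: what is moved stays moved. The work goes in short steps, Python scripts to look and compute and a shell command to move; the robot and the scene stay as the last step left them, time stands still between calls to the robot, and variables do not carry over. Pictures are saved under pics/ and viewed, at most 10 in all, crops included, and the job is handed in when it is done.

```bash
mkdir -p pics; ls; cat > h.py <<'E'
import numpy as np, cv2
from bench import env
def cam(n):
    p=env.camera_params(n); f=210/np.tan(np.radians(p["fov_y"])/2)
    return p,f
def pts(n,depth):
    p,f=cam(n); v,u=np.mgrid[:420,:560]
    c=np.stack([(u-p["cx"])/f*depth,(v-p["cy"])/f*depth,depth],-1)
    R=cv2.Rodrigues(np.array(p["rvec"],float))[0]
    return (c-np.array(p["tvec"]).ravel())@R
E
python3 - <<'E'
from h import *
for n in("top","side"):
    im,d=env.snapshot(n); cv2.imwrite(f"pics/{n}0.png",im[...,::-1]); np.savez(f"{n}0.npz",im=im,d=d)
    print(n,env.camera_params(n))
print(env.read_state())
E
```

```text
pics
top {'fov_y': 49.16403415155386, 'cx': 272.75426468394966, 'cy': 211.64559609922594, 'rvec': array([ 2.35256476, -1.7021057 ,  0.22732085]), 'tvec': array([-199.07378861,  508.35817891, 1322.14861185])}
side {'fov_y': 48.158732541843975, 'cx': 274.503032909957, 'cy': 201.7613431047895, 'rvec': array([-0.04370893, -2.87429639,  1.24196883]), 'tvec': array([ 550.09938084,   63.02288429, 1220.59235379])}
{'time_s': 0.1, 'joint_pos': array([-1.37445521,  0.41790955, -0.01031851,  1.61412036,  0.00469859,
        1.11071008, -0.05298367]), 'dq': array([ 4.85406147e-04, -1.83848597e-03, -9.29436181e-04, -9.86865983e-05,
        8.20670851e-04, -9.66830703e-04,  1.48700920e-03]), 'tau': array([ 1.32294263e-04, -8.65803695e+01,  6.80182111e-01, -4.35626400e+01,
        1.92540785e-02,  5.02210547e-03, -7.71700229e-05]), 'tcp_pos': array([147.1726935 , 607.0656497 , 205.02304695]), 'tool_rot': array([-3.14047205e+00,  7.93939653e-05,  2.90378948e+00]), 'force': array([ 9.91770694e-02, -6.92048407e-01, -5.24173368e-04]), 'torque': array([ 0.02280275,  0.07072945, -0.03354484]), 'finger_force': 0.0, 'width': 85.54994286823133}
```

View pics/top0.png

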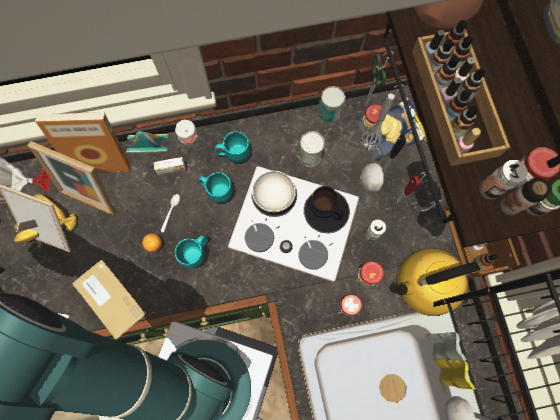

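View pics/side0.png

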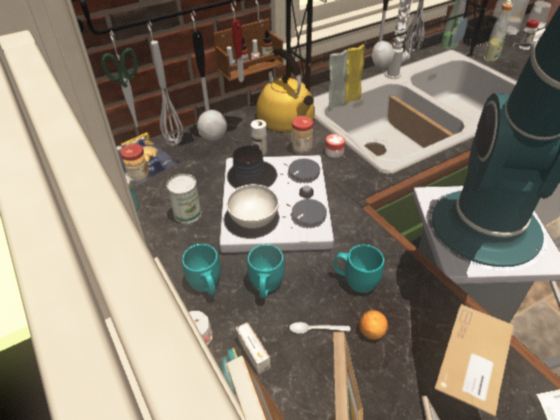

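The top view shows the warmer, with the bowl on the left plate (273,190) and the mug on the right plate (325,208). The left dial is at (260,237), the button at (286,246) and the right dial at (313,254). So the right dial is the one to turn. The side view agrees: right dial (304,170), button (307,191), left dial (308,213).

```bash
python3 - <<'E'
from h import *
seeds={"top":[(260,237),(286,246),(313,254)],"side":[(308,213),(307,191),(304,170)]}
for n in seeds:
    z=np.load(n+"0.npz"); P=pts(n,z["d"].astype(float)); im=z["im"]; g=im.max(2).astype(int)
    C=[]
    for i,(u,v) in enumerate(seeds[n]):
        print(n,i,P[v,u].round(1))
        if i==1: 
            m=(np.abs(P[...,2]-60)<6)
        else: m=(np.abs(P[...,2]-63)<7)
        m=m.astype(np.uint8)
        k,l,s,c=cv2.connectedComponentsWithStats(m)
        j=l[v,u]
        if j==0: print("no"); continue
        Q=P[l==j]; uv=np.argwhere(l==j)[:,::-1].astype(np.int32)
        (cx,cy),ax,_=cv2.fitEllipse(cv2.convexHull(uv)) if len(uv)>20 else ((u,v),0,0)
        p,f=cam(n);R=cv2.Rodrigues(np.array(p["rvec"],float))[0];o=-R.T@np.array(p["tvec"])
        r=R.T@np.array([(cx-p["cx"])/f,(cy-p["cy"])/f,1]);h=63 if i!=1 else 60
        X=o+r*(h-o[2])/r[2]; C.append(X)
        print("  n",len(Q),"mean",Q.mean(0).round(1),"ell",(cx,cy),ax,"ray",X.round(1))
    # case top
    m=(np.abs(P[...,2]-42)<6)&(g>140)
    k,l,s,c=cv2.connectedComponentsWithStats(m.astype(np.uint8)); j=1+s[1:,4].argmax()
    q=P[l==j][:,:2].astype(np.float32); print("case",cv2.minAreaRect(q), len(q))
    if len(C)==3: d=C[0]-C[2]; print("ydir yaw deg",np.degrees(np.arctan2(d[1],d[0]))-90,np.linalg.norm(d))
    c=seeds[n]; 
im=np.load("top0.npz")["im"]; cr=cv2.resize(im[160:285,225:365],None,fx=5,fy=4.8,interpolation=cv2.INTER_CUBIC)
cv2.imwrite("pics/crop0.png",cr[...,::-1])
E
```

```text
top 0 [460.7 -17.4  59. ]
  n 665 mean [459.3 -13.9  62.6] ell (258.62628173828125, 236.98753356933594) (29.27140235900879, 29.41522789001465) ray [458.7 -13.9  63. ]
top 1 [ 457.6 -100.5   65.5]
  n 89 mean [459.4 -98.5  59.2] ell (285.6726379394531, 245.82675170898438) (12.166274070739746, 12.437350273132324) ray [458.9 -99.2  60. ]
top 2 [ 459.8 -183.9   64.5]
  n 678 mean [ 459.8 -182.9   62.6] ell (312.6190490722656, 254.1133575439453) (29.205406188964844, 29.873106002807617) ray [ 459.4 -183.    63. ]
case ((544.7379150390625, -98.21600341796875), (279.7712097167969, 338.9016418457031), 0.1269608438014984) 4582
ydir yaw deg 0.26186793963989885 169.0494223572429
side 0 [464.9  -3.4  63.6]
  n 732 mean [462.7 -10.6  63. ] ell (308.566162109375, 211.21043395996094) (26.24358558654785, 35.46686553955078) ray [463.  -10.3  63. ]
side 1 [460.9 -91.6  58.4]
  n 85 mean [463.2 -95.6  59.7] ell (306.1099548339844, 189.92129516601562) (9.930621147155762, 14.079551696777344) ray [463.2 -94.2  60. ]
side 2 [ 463.6 -172.2   64.2]
  n 553 mean [ 463.2 -180.1   63.3] ell (303.9951171875, 168.57017517089844) (21.696495056152344, 32.2065544128418) ray [ 463.1 -179.9   63. ]
case ((547.2147216796875, -98.20426940917969), (279.7536315917969, 344.68243408203125), 0.47110626101493835) 3822
ydir yaw deg 0.03527839291044188 169.5927715597464
```

View pics/crop0.png

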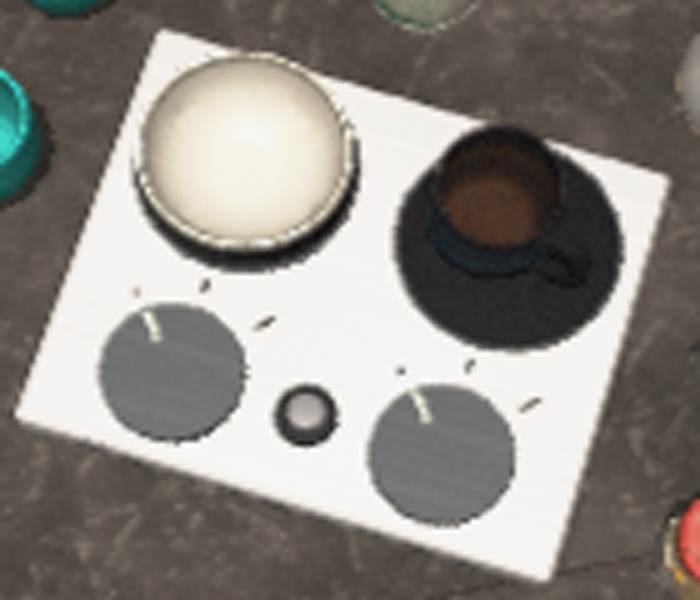

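The warmer is aligned with the world axes, with its centre near (546,-98). Both pointers stand at their off marks. I'll check that the transit is clear and work out the rows.

```bash
cat >> h.py <<'E'
from scipy.spatial.transform import Rotation as Ro
def rows(pts_):  # targets (x,y,z,yaw_deg) -> units from the present pose
    s=env.read_state(); R=Ro.from_euler("xyz",s["tool_rot"]); p=np.array(s["tcp_pos"])
    print("t",s["time_s"],"tcp",p.round(1),"rpy",np.degrees(s["tool_rot"]).round(2),"F",np.round(s["force"],1),"q",np.round(s["joint_pos"],2))
    for x,y,z,yaw in pts_:
        d=R.inv().apply(np.array([x,y,z])-p)/50
        r=np.degrees((R.inv()*Ro.from_euler("xyz",[np.pi,0,np.radians(yaw)])).as_rotvec())/10
        print((x,y,z,yaw),"xyz",d.round(3),"r",r.round(3))
E
python3 - <<'E'
from h import *
for n in("top","side"):
    d=np.load(n+"0.npz")["d"].astype(float); P=pts(n,d)[d>0]
    a=np.array([147,607.]);b=np.array([461,-97.]);L=np.linalg.norm(b-a);t=(b-a)/L
    q=P[:,:2]-a; s=q@t; w=np.abs(q@[-t[1],t[0]])
    for k in range(0,770,70):
        m=(s>=k)&(s<k+70)&(w<80)&(P[:,2]<600); print(n,k,P[m,2].max().round() if m.any() else None)
rows([(304,255,215,130),(461,-97,215,90)])
E
```

```text
top 0 303.0
top 70 60.0
top 140 21.0
top 210 19.0
top 280 52.0
top 350 58.0
top 420 93.0
top 490 97.0
top 560 48.0
top 630 69.0
top 700 71.0
side 0 None
side 70 15.0
side 140 17.0
side 210 16.0
side 280 54.0
side 350 56.0
side 420 92.0
side 490 92.0
side 560 47.0
side 630 68.0
side 700 68.0
t 0.1 tcp [147.2 607.1 205. ] rpy [-179.94    0.    166.37] F [ 0.1 -0.7 -0. ] q [-1.37  0.42 -0.01  1.61  0.    1.11 -0.05]
(304, 255, 215, 130) xyz [-4.707 -6.105 -0.192] r [-6.000e-03  2.000e-03  3.637e+00]
(461, -97, 215, 90) xyz [ -9.417 -12.207  -0.185] r [-5.000e-03  5.000e-03  7.637e+00]
```

```bash
python3 -m handwheel '[{"x":-2,"y":-2.6,"z":-0.3,"rz":1.5,"claw":1},{"x":-3,"y":-4,"z":-0.4,"rz":2.4,"claw":1},{"x":-4.7,"y":-6.1,"z":-0.4,"rz":3.6,"claw":1},{"x":-4.7,"y":-6.1,"z":-0.4,"rz":3.6,"claw":1},{"x":-4.7,"y":-6.1,"z":-0.4,"rz":3.6,"claw":1},{"x":-4.7,"y":-6.1,"z":-0.4,"rz":3.6,"claw":1},{"x":-4.7,"y":-6.1,"z":-0.4,"rz":3.6,"claw":1},{"x":-4.7,"y":-6.1,"z":-0.4,"rz":3.6,"claw":1}]'; python3 -c "
from h import *
rows([(461,-97,200,90),(461,-97,100,90)])"
```

```text
t 0.1 tcp [147.2 607.1 205. ] rpy [-179.94    0.    166.37] F [ 0.1 -0.7 -0. ] q [-1.37  0.42 -0.01  1.61  0.    1.11 -0.05]
(461, -97, 200, 90) xyz [ -9.417 -12.206   0.115] r [-5.000e-03  5.000e-03  7.637e+00]
(461, -97, 100, 90) xyz [ -9.417 -12.204   2.115] r [-5.000e-03  5.000e-03  7.637e+00]$[0]: bad value
```

```bash
python3 -m handwheel --help 2>&1 | head -30; python3 -m handwheel '[{"rx":0.0,"ry":0.0,"rz":1.5,"x":-2.0,"y":-2.6,"z":-0.3,"claw":1.0}]'
```

```text
invalid input: not JSON, or not a number
time_s: 0.22
tcp_pos: [170.6, 551.4, 209.7]
tool_rot: [-3.14, -0.001, 2.718]
force: [1.8, 0.4, 0.6]
width: 70.0
finger_force: 0.0
```

All keys are needed.

```bash
python3 -c "
from h import *
rows([(461,-97,200,90),(461,-97,100,90)])"
```

```text
t 0.225 tcp [170.6 551.4 209.7] rpy [-1.7989e+02 -4.0000e-02  1.5570e+02] F [1.8 0.4 0.6] q [-1.35  0.33  0.03  1.73 -0.01  1.08 -0.17]
(461, -97, 200, 90) xyz [-10.631  -9.429   0.205] r [-1.20e-02  3.00e-03  6.57e+00]
(461, -97, 100, 90) xyz [-10.632  -9.425   2.205] r [-1.20e-02  3.00e-03  6.57e+00]
```

```bash
python3 -m handwheel '[{"rx":0,"ry":0,"rz":1,"x":-1,"y":-0.9,"z":0,"claw":1},{"rx":0,"ry":0,"rz":2,"x":-2,"y":-1.8,"z":0,"claw":1},{"rx":0,"ry":0,"rz":2.5,"x":-3,"y":-2.7,"z":0,"claw":1},{"rx":0,"ry":0,"rz":3,"x":-4,"y":-3.6,"z":0,"claw":1},{"rx":0,"ry":0,"rz":3.5,"x":-5,"y":-4.5,"z":0,"claw":1},{"rx":0,"ry":0,"rz":4,"x":-5.3,"y":-4.7,"z":0,"claw":1},{"rx":0,"ry":0,"rz":4,"x":-5.3,"y":-4.7,"z":0,"claw":1},{"rx":0,"ry":0,"rz":4,"x":-5.3,"y":-4.7,"z":0,"claw":1}]'; python3 -c "
from h import *
rows([(461,-97,200,90),(461,-97,100,90)])"
```

```text
time_s: 1.23
tcp_pos: [316.7, 227.6, 211.3]
tool_rot: [3.142, -0.0, 2.019]
force: [-1.2, 0.3, 0.1]
width: -0.2
finger_force: 0.0
t 1.225 tcp [316.7 227.6 211.3] rpy [180.    -0.   115.69] F [-1.2  0.3  0.1] q [-1.05 -0.04  0.34  2.15  0.01  1.02 -0.27]
(461, -97, 200, 90) xyz [-7.101 -0.212  0.226] r [-0.    -0.     2.569]
(461, -97, 100, 90) xyz [-7.101 -0.212  2.226] r [-0.    -0.     2.569]
```

```bash
python3 -m handwheel '[{"rx":0,"ry":0,"rz":0.5,"x":-1.2,"y":0,"z":0,"claw":1},{"rx":0,"ry":0,"rz":1,"x":-2.4,"y":0,"z":0,"claw":1},{"rx":0,"ry":0,"rz":1.5,"x":-3.6,"y":0,"z":0,"claw":1},{"rx":0,"ry":0,"rz":2,"x":-4.8,"y":-0.1,"z":0,"claw":1},{"rx":0,"ry":0,"rz":2.57,"x":-6,"y":-0.2,"z":0,"claw":1},{"rx":0,"ry":0,"rz":2.57,"x":-7.1,"y":-0.21,"z":0.2,"claw":1},{"rx":0,"ry":0,"rz":2.57,"x":-7.1,"y":-0.21,"z":1,"claw":1},{"rx":0,"ry":0,"rz":2.57,"x":-7.1,"y":-0.21,"z":1.8,"claw":1},{"rx":0,"ry":0,"rz":2.57,"x":-7.1,"y":-0.21,"z":1.8,"claw":1},{"rx":0,"ry":0,"rz":2.57,"x":-7.1,"y":-0.21,"z":1.8,"claw":1}]'; python3 -c "
from h import *
rows([(461,-97,80,90),(461,-97,55,90)])
s=env.read_state();im,d=env.snapshot('wrist');p,f=cam('wrist')
M=np.array(p['mount']);print(M.round(2),p['cx'],p['cy'],f)
cv2.imwrite('pics/w1.png',im[...,::-1])
R=Ro.from_euler('xyz',s['tool_rot']).as_matrix();t=np.array(s['tcp_pos'])
for X in [(461,-97,60),(461,-181.5,63),(461,-12,63),(431,-181.5,63)]:
    c=np.linalg.inv(M)@np.r_[R.T@(np.array(X)-t),1];r=np.hypot(c[0],c[1]);th=np.arctan2(r,c[2])
    print(X,(p['cx']+f*th*c[0]/r).round(1),(p['cy']+f*th*c[1]/r).round(1))
"
```

```text
time_s: 2.48
tcp_pos: [461.8, -97.1, 122.4]
tool_rot: [3.141, 0.0, 1.571]
force: [0.2, 0.3, 0.5]
width: 0.1
finger_force: 0.0
t 2.475 tcp [461.8 -97.1 122.4] rpy [1.7996e+02 1.0000e-02 9.0000e+01] F [0.2 0.3 0.5] q [-0.5   0.32  0.75  2.08 -0.29  0.84  0.42]
(461, -97, 80, 90) xyz [ 0.002 -0.016  0.849] r [ 0.004  0.001 -0.   ]
(461, -97, 55, 90) xyz [ 0.003 -0.016  1.349] r [ 0.004  0.001 -0.   ]
[[ 0.0000e+00 -9.5000e-01 -3.1000e-01  8.0340e+01]
 [ 1.0000e+00  0.0000e+00 -0.0000e+00  1.1000e-01]
 [ 0.0000e+00 -3.1000e-01  9.5000e-01 -1.6904e+02]
 [ 0.0000e+00  0.0000e+00  0.0000e+00  1.0000e+00]] 280.165698163869 201.4473883312603 325.19226210127806
(461, -97, 60) 278.9 208.1
(461, -181.5, 63) 279.1 302.8
(461, -12, 63) 278.8 92.8
(431, -181.5, 63) 244.0 302.4
```

View pics/w1.png

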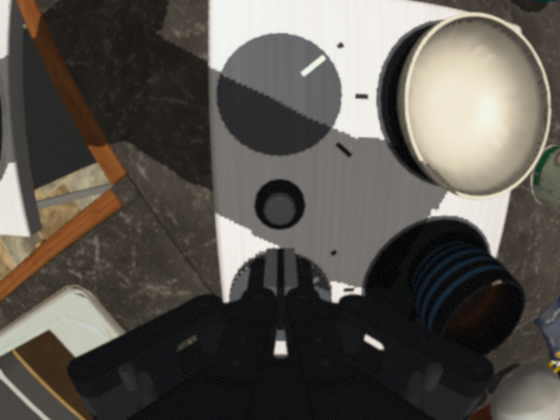

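The wrist view shows the button at (280,204) and the left dial at (279,94). Both lie within 4 px of the prediction, so the estimate holds. Next I press the button.

```bash
python3 -m handwheel '[{"rx":0,"ry":0,"rz":0,"x":0.02,"y":0,"z":0.7,"claw":1},{"rx":0,"ry":0,"rz":0,"x":0.02,"y":0,"z":1.15,"claw":1},{"rx":0,"ry":0,"rz":0,"x":0.02,"y":0,"z":1.2,"claw":1},{"rx":0,"ry":0,"rz":0,"x":0.02,"y":0,"z":1.25,"claw":1},{"rx":0,"ry":0,"rz":0,"x":0.02,"y":0,"z":1.3,"claw":1},{"rx":0,"ry":0,"rz":0,"x":0.02,"y":0,"z":1.34,"claw":1},{"rx":0,"ry":0,"rz":0,"x":0.02,"y":0,"z":1.34,"claw":1},{"rx":0,"ry":0,"rz":0,"x":0.02,"y":0,"z":1.34,"claw":1}]'
```

```text
time_s: 3.52
tcp_pos: [461.1, -96.5, 54.4]
tool_rot: [3.141, 0.0, 1.57]
force: [-0.3, 0.1, -0.3]
width: -0.1
finger_force: 0.0
```

No contact force yet, so I continue down in small steps.

```bash
python3 -m handwheel '[{"rx":0,"ry":0,"rz":0,"x":0,"y":0,"z":0.03,"claw":1},{"rx":0,"ry":0,"rz":0,"x":0,"y":0,"z":0.03,"claw":1}]'; python3 -c "
from h import *
im,d=env.snapshot('side');s=env.read_state();print(s['force'],s['tcp_pos'])
cv2.imwrite('pics/s2.png',cv2.resize(im[110:240,200:370],None,fx=4,fy=4,interpolation=cv2.INTER_CUBIC)[...,::-1])"
```

```text
time_s: 3.78
tcp_pos: [460.9, -96.5, 52.7]
tool_rot: [-3.141, 0.0, 1.57]
force: [-0.5, -0.0, -0.6]
width: -0.0
finger_force: 0.0
[-0.11380618 -0.41572536 -0.37642679] [460.9812252  -96.53359372  52.76667813]
```

View pics/s2.png

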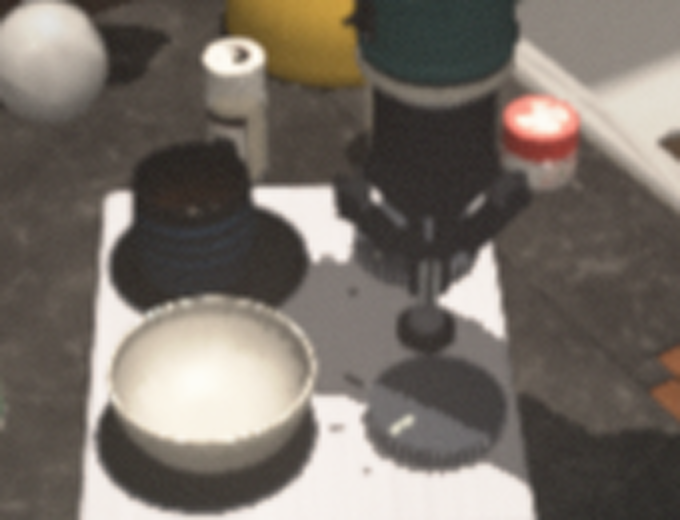

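The side view shows the fingertips at full-frame (307,183) and the button at (307,191), with no contact yet. I'll measure the tip by depth.

```bash
python3 -c "
from h import *
for n in ('side','wrist'):
    im,d=env.snapshot(n);d=d.astype(float)
    if n=='side':
        P=pts(n,d)
        for v in range(164,200,2): print(v,P[v,307].round(0),P[v,304].round(0),im[v,307])
    else:
        p,f=cam(n);M=np.array(p['mount']);s=env.read_state();R=Ro.from_euler('xyz',s['tool_rot']).as_matrix()
        def W(u,v):
            x,y=u-p['cx'],v-p['cy'];r=np.hypot(x,y)+1e-9;th=r/f
            c=np.array([x/r*np.tan(th),y/r*np.tan(th),1])*d[v,u]
            return (R@(M@np.r_[c,1])[:3]+s['tcp_pos']).round(0)
        for v in range(190,300,5): print(v,W(280,v),W(270,v),im[v,280])
        cv2.imwrite('pics/w2.png',im[...,::-1])
"
```

```text
164 [ 453. -202.   62.] [472. -82. 158.] [70 67 65]
166 [ 454. -193.   61.] [472. -78. 154.] [93 89 91]
168 [ 454. -183.   62.] [471. -83. 144.] [88 85 83]
170 [ 461. -111.  114.] [471. -88. 134.] [66 62 62]
172 [462. -99. 118.] [471. -87. 128.] [53 46 45]
174 [462. -93. 116.] [471. -87. 121.] [56 52 50]
176 [463. -85. 116.] [470. -91. 112.] [80 75 74]
178 [463. -85. 109.] [470. -94. 102.] [80 74 71]
180 [462. -88. 100.] [470. -93.  96.] [81 77 73]
182 [462. -90.  92.] [470. -88.  93.] [81 77 73]
184 [462. -87.  87.] [469. -97.  78.] [82 78 74]
186 [ 460. -102.   67.] [ 468. -103.   67.] [84 78 76]
188 [461. -96.  65.] [469. -97.  64.] [85 80 78]
190 [461. -91.  62.] [469. -89.  65.] [89 84 82]
192 [461. -91.  55.] [469. -88.  59.] [82 77 75]
194 [461. -87.  52.] [469. -85.  54.] [59 55 50]
196 [461. -81.  50.] [469. -81.  51.] [58 54 51]
198 [461. -82.  42.] [469. -83.  41.] [66 61 59]
190 [461. -67.  43.] [455. -67.  43.] [121 117 113]
195 [461. -70.  43.] [455. -70.  44.] [121 116 113]
200 [461. -73.  43.] [455. -73.  43.] [120 115 111]
205 [461. -76.  43.] [455. -76.  43.] [121 1
[... 189 characters left out ...]
5.] [17 17 16]
230 [461. -86.  57.] [455. -87.  55.] [47 46 45]
235 [461. -86.  63.] [456. -87.  61.] [58 57 57]
240 [461. -89.  64.] [456. -89.  64.] [71 70 69]
245 [461. -91.  66.] [456. -91.  66.] [68 67 66]
250 [461. -84.  86.] [456. -84.  86.] [19 19 19]
255 [461. -85.  90.] [457. -84.  90.] [13 13 10]
260 [461. -85.  94.] [457. -85.  95.] [14 15 14]
265 [461. -84. 100.] [457. -83. 102.] [17 18 16]
270 [461. -84. 104.] [457. -84. 104.] [12 13 11]
275 [461. -84. 108.] [457. -84. 108.] [13 15 14]
280 [461. -84. 112.] [457. -84. 112.] [12 14 17]
285 [461. -84. 116.] [457. -85. 115.] [15 16 14]
290 [461. -85. 117.] [457. -83. 120.] [23 19 23]
295 [461. -89. 116.] [458. -83. 125.] [26 23 27]
```

View pics/w2.png

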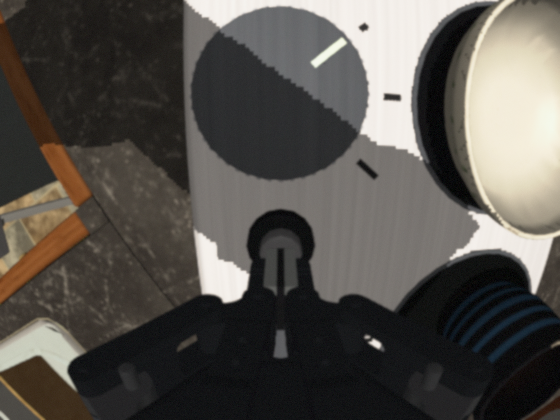

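The wrist view (button at (280,240), finger ends at v≈248) and the side depth both put the finger ends about 25 mm above the reported TCP. I'll keep going down by force.

```bash
for i in 1; do python3 -m handwheel '[{"rx":0,"ry":0,"rz":0,"x":0,"y":0,"z":0.06,"claw":1},{"rx":0,"ry":0,"rz":0,"x":0,"y":0,"z":0.12,"claw":1},{"rx":0,"ry":0,"rz":0,"x":0,"y":0,"z":0.16,"claw":1},{"rx":0,"ry":0,"rz":0,"x":0,"y":0,"z":0.16,"claw":1}]'; done; python3 -m handwheel '[{"rx":0,"ry":0,"rz":0,"x":0,"y":0,"z":0.04,"claw":1},{"rx":0,"ry":0,"rz":0,"x":0,"y":0,"z":0.08,"claw":1},{"rx":0,"ry":0,"rz":0,"x":0,"y":0,"z":0.08,"claw":1}]'
```

```text
time_s: 4.42
tcp_pos: [460.9, -96.6, 44.6]
tool_rot: [-3.141, 0.0, 1.569]
force: [-0.4, -0.2, -0.1]
width: 0.1
finger_force: 0.0
time_s: 4.8
tcp_pos: [461.0, -96.5, 40.7]
tool_rot: [-3.141, 0.0, 1.57]
force: [-0.4, -0.7, -0.0]
width: 0.0
finger_force: 0.0
```

```bash
for i in 1; do python3 -m handwheel '[{"rx":0,"ry":0,"rz":0,"x":0,"y":0,"z":0.04,"claw":1},{"rx":0,"ry":0,"rz":0,"x":0,"y":0,"z":0.08,"claw":1},{"rx":0,"ry":0,"rz":0,"x":0,"y":0,"z":0.08,"claw":1}]'; python3 -c "
from h import *
im,d=env.snapshot('side');P=pts('side',d.astype(float))
for v in range(180,200,2): print(v,P[v,307].round(0),im[v,307])
im,d=env.snapshot('wrist');cv2.imwrite('pics/w3.png',cv2.resize(im[170:320,180:380],None,fx=4,fy=4)[...,::-1])"; done
```

```text
time_s: 5.18
tcp_pos: [461.1, -96.5, 36.8]
tool_rot: [3.142, 0.0, 1.57]
force: [1.1, 1.2, 2.7]
width: -0.1
finger_force: 1.1
180 [463. -85. 103.] [69 66 63]
182 [462. -89.  92.] [79 75 71]
184 [463. -82.  92.] [81 77 74]
186 [462. -85.  82.] [81 77 73]
188 [462. -86.  74.] [80 77 74]
190 [462. -85.  67.] [80 77 73]
192 [461. -88.  58.] [79 74 72]
194 [461. -88.  50.] [57 52 51]
196 [461. -82.  49.] [54 49 46]
198 [461. -84.  40.] [64 59 56]
```

View pics/w3.png

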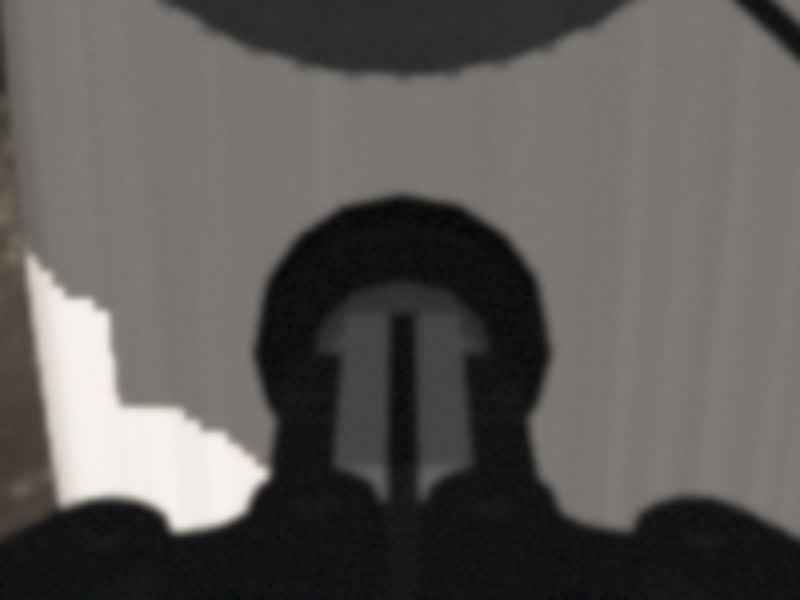

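Contact: 2.7 N at a reported z of 36.8, so the true tip is about 20 mm above the reported TCP. I press the remaining travel.

```bash
python3 -m handwheel '[{"rx":0,"ry":0,"rz":0,"x":0,"y":0,"z":0.03,"claw":1},{"rx":0,"ry":0,"rz":0,"x":0,"y":0,"z":0.05,"claw":1},{"rx":0,"ry":0,"rz":0,"x":0,"y":0,"z":0.05,"claw":1}]'
```

```text
time_s: 5.65
tcp_pos: [461.1, -96.6, 34.3]
tool_rot: [3.141, 0.0, 1.57]
force: [-0.4, 0.5, 3.3]
width: -0.1
finger_force: 1.8
```

```bash
python3 -m handwheel '[{"rx":0,"ry":0,"rz":0,"x":0,"y":0,"z":0.02,"claw":1},{"rx":0,"ry":0,"rz":0,"x":0,"y":0,"z":0.04,"claw":1},{"rx":0,"ry":0,"rz":0,"x":0,"y":0,"z":0.04,"claw":1}]'
```

```text
time_s: 6.02
tcp_pos: [461.1, -96.5, 32.4]
tool_rot: [3.141, 0.0, 1.57]
force: [0.1, 0.1, 6.6]
width: -0.0
finger_force: 3.2
```

```bash
python3 -m handwheel '[{"rx":0,"ry":0,"rz":0,"x":0,"y":0,"z":0.03,"claw":1},{"rx":0,"ry":0,"rz":0,"x":0,"y":0,"z":0.03,"claw":1}]'
```

```text
time_s: 6.28
tcp_pos: [461.3, -96.5, 31.8]
tool_rot: [3.141, -0.001, 1.569]
force: [-10.1, 4.3, 38.7]
width: -0.1
finger_force: 19.1
```

It bottomed out hard: 38.7 N, with the force rising steeply below z 32.2, so the button is pressed. The finger end sits about 21 mm above the reported TCP. I lift off and go over the right dial's near side, starting the arc 20° before the near point at 30 mm radius.

```bash
python3 -m handwheel '[{"rx":0,"ry":0,"rz":0,"x":0,"y":0,"z":-0.2,"claw":1},{"rx":0,"ry":0,"rz":0,"x":0,"y":0,"z":-0.7,"claw":1},{"rx":0,"ry":0,"rz":0,"x":0,"y":0,"z":-0.7,"claw":1}]'; python3 -c "
from h import *
rows([(432.8,-191.8,65,110)])"
```

```text
time_s: 6.65
tcp_pos: [461.6, -96.5, 66.8]
tool_rot: [3.14, -0.0, 1.57]
force: [-0.2, 1.3, -0.0]
width: 0.1
finger_force: 0.0
t 6.65 tcp [461.6 -96.5  66.8] rpy [179.89  -0.    89.94] F [-0.2  1.3 -0. ] q [-0.43  0.42  0.68  2.12 -0.4   0.73  0.51]
(432.8, -191.8, 65, 110) xyz [-1.906 -0.575  0.035] r [ 1.100e-02  1.000e-03 -2.006e+00]
```

```bash
python3 -m handwheel '[{"rx":0,"ry":0,"rz":-0.7,"x":-0.7,"y":-0.2,"z":0,"claw":1},{"rx":0,"ry":0,"rz":-1.4,"x":-1.4,"y":-0.4,"z":0,"claw":1},{"rx":0.01,"ry":0,"rz":-2,"x":-1.91,"y":-0.58,"z":0,"claw":1},{"rx":0.01,"ry":0,"rz":-2,"x":-1.91,"y":-0.58,"z":0.2,"claw":1},{"rx":0.01,"ry":0,"rz":-2,"x":-1.91,"y":-0.58,"z":0.4,"claw":1},{"rx":0.01,"ry":0,"rz":-2,"x":-1.91,"y":-0.58,"z":0.44,"claw":1},{"rx":0.01,"ry":0,"rz":-2,"x":-1.91,"y":-0.58,"z":0.44,"claw":1}]'; python3 -c "
from h import *
rows([(432.8,-191.8,41,110)])"
```

```text
time_s: 7.52
tcp_pos: [432.0, -191.4, 43.6]
tool_rot: [-3.139, -0.0, 1.919]
force: [-0.3, 0.5, -0.1]
width: -0.3
finger_force: 0.0
t 7.525 tcp [ 432.  -191.4   43.6] rpy [-1.7987e+02 -3.0000e-02  1.0996e+02] F [-0.3  0.5 -0.1] q [-0.13  0.45  0.58  2.12 -0.39  0.67  1.06]
(432.8, -191.8, 41, 110) xyz [-0.012  0.013  0.051] r [-0.013 -0.003 -0.004]
```

```bash
python3 -m handwheel '[{"rx":0,"ry":0,"rz":0,"x":-0.01,"y":0.01,"z":0.02,"claw":1},{"rx":0,"ry":0,"rz":0,"x":-0.01,"y":0.01,"z":0.05,"claw":1},{"rx":0,"ry":0,"rz":0,"x":-0.01,"y":0.01,"z":0.05,"claw":1}]'; python3 -m handwheel '[{"rx":0,"ry":0,"rz":0,"x":0,"y":0,"z":0.02,"claw":1},{"rx":0,"ry":0,"rz":0,"x":0,"y":0,"z":0.02,"claw":1}]'
```

```text
time_s: 7.9
tcp_pos: [432.6, -192.2, 41.3]
tool_rot: [-3.14, -0.0, 1.919]
force: [0.8, 0.9, -1.1]
width: 0.1
finger_force: 0.0
time_s: 8.15
tcp_pos: [432.5, -192.3, 40.3]
tool_rot: [-3.14, -0.0, 1.919]
force: [-0.2, -0.4, 0.1]
width: 0.1
finger_force: 0.0
```

```bash
for i in 1; do python3 -m handwheel '[{"rx":0,"ry":0,"rz":0,"x":0,"y":0,"z":0.02,"claw":1},{"rx":0,"ry":0,"rz":0,"x":0,"y":0,"z":0.02,"claw":1}]'; done;  python3 -m handwheel '[{"rx":0,"ry":0,"rz":0,"x":0,"y":0,"z":0.02,"claw":1},{"rx":0,"ry":0,"rz":0,"x":0,"y":0,"z":0.02,"claw":1}]'
```

```text
time_s: 8.4
tcp_pos: [432.5, -192.3, 39.3]
tool_rot: [-3.14, -0.0, 1.919]
force: [1.6, -0.0, -0.4]
width: -0.1
finger_force: 0.0
time_s: 8.65
tcp_pos: [432.5, -192.3, 38.3]
tool_rot: [-3.14, -0.0, 1.919]
force: [0.1, 1.7, 0.7]
width: -0.3
finger_force: 0.0
```

```bash
python3 -m handwheel '[{"rx":0,"ry":0,"rz":0,"x":0,"y":0,"z":0.02,"claw":1},{"rx":0,"ry":0,"rz":0,"x":0,"y":0,"z":0.02,"claw":1}]';  python3 -m handwheel '[{"rx":0,"ry":0,"rz":0,"x":0,"y":0,"z":0.02,"claw":1},{"rx":0,"ry":0,"rz":0,"x":0,"y":0,"z":0.02,"claw":1}]'
```

```text
time_s: 8.9
tcp_pos: [432.6, -192.3, 37.3]
tool_rot: [-3.14, -0.0, 1.919]
force: [-0.6, 1.1, 0.5]
width: 0.0
finger_force: 0.5
time_s: 9.15
tcp_pos: [432.6, -192.3, 36.4]
tool_rot: [-3.14, -0.0, 1.919]
force: [-2.0, 0.5, 3.9]
width: -0.3
finger_force: 2.1
```

```bash
python3 -m handwheel '[{"rx":0,"ry":0,"rz":0,"x":0,"y":0,"z":0.03,"claw":1},{"rx":0,"ry":0,"rz":0,"x":0,"y":0,"z":0.03,"claw":1}]'; python3 -c "
from h import *
c=np.array([461,-181.5]);s=env.read_state()['tcp_pos'];v=s[:2]-c
print(np.linalg.norm(v))
L=[]
for a in (10,20,30,40,43):
    t=np.radians(-a);r=np.array([[np.cos(t),-np.sin(t)],[np.sin(t),np.cos(t)]])@v
    L.append((*(c+r),s[2],109.95-a))
rows(L)"
```

```text
time_s: 9.4
tcp_pos: [432.6, -192.4, 35.0]
tool_rot: [-3.14, -0.0, 1.919]
force: [-2.4, 0.1, 8.3]
width: 0.1
finger_force: 4.5
30.452320603305488
t 9.4 tcp [ 432.6 -192.4   35. ] rpy [-1.7991e+02 -1.0000e-02  1.0992e+02] F [-2.4  0.1  8.3] q [-0.12  0.47  0.56  2.13 -0.4   0.66  1.07]
(np.float64(431.1108089579579), np.float64(-187.32924428882626), np.float64(34.963028675762494), 99.95) xyz [0.106 0.007 0.   ] r [-0.009  0.     0.997]
(np.float64(430.55265528260384), np.float64(-182.0504814134489), np.float64(34.963028675762494), 89.95) xyz [ 0.209  0.033 -0.   ] r [-9.000e-03  1.000e-03  1.997e+00]
(np.float64(430.91962876938805), np.float64(-176.75499243888092), np.float64(34.963028675762494), 79.95) xyz [ 0.306  0.076 -0.   ] r [-9.000e-03  2.000e-03  2.997e+00]
(np.float64(432.20057911461214), np.float64(-171.60367811796786), np.float64(34.963028675762494), 69.95) xyz [ 0.394  0.135 -0.   ] r [-9.000e-03  2.000e-03  3.997e+00]
(np.float64(432.7579811890081), np.float64(-170.10999545188494), np.float64(34.963028675762494), 66.95) xyz [ 0.418  0.156 -0.   ] r [-9.000e-03  3.000e-03  4.297e+00]
```

8.3 N of press is in the asked band. I'll drag round 20° first and check.

```bash
python3 -m handwheel '[{"rx":0,"ry":0,"rz":0.5,"x":0.053,"y":0.002,"z":0,"claw":1},{"rx":0,"ry":0,"rz":1,"x":0.106,"y":0.007,"z":0,"claw":1},{"rx":0,"ry":0,"rz":1.5,"x":0.158,"y":0.018,"z":0,"claw":1},{"rx":0,"ry":0,"rz":2,"x":0.209,"y":0.033,"z":0,"claw":1},{"rx":0,"ry":0,"rz":2.5,"x":0.258,"y":0.052,"z":0,"claw":1},{"rx":0,"ry":0,"rz":3,"x":0.306,"y":0.076,"z":0,"claw":1},{"rx":0,"ry":0,"rz":3.5,"x":0.35,"y":0.104,"z":0,"claw":1},{"rx":0,"ry":0,"rz":4,"x":0.394,"y":0.135,"z":0,"claw":1},{"rx":0,"ry":0,"rz":4,"x":0.394,"y":0.135,"z":0,"claw":1}]'; python3 -c "
from h import *
s=env.read_state();im,d=env.snapshot('wrist');cv2.imwrite('pics/w4.png',im[...,::-1])
p,f=cam('wrist');M=np.array(p['mount']);R=Ro.from_euler('xyz',s['tool_rot']).as_matrix()
for a in (50,130,90):
  for r in (44,):
    for q in (0,40,80): pass
for q in (40,0,-40):
    X=np.array([461+38*np.cos(np.radians(q)),-181.5+38*np.sin(np.radians(q)),63])
    c=np.linalg.inv(M)@np.r_[R.T@(X-s['tcp_pos']),1];r=np.hypot(c[0],c[1]);th=np.arctan2(r,c[2]);print(q,p['cx']+f*th*c[0]/r,p['cy']+f*th*c[1]/r)"
```

```text
time_s: 10.52
tcp_pos: [433.6, -171.8, 35.3]
tool_rot: [3.14, 0.001, 1.22]
force: [3.8, -1.5, 7.8]
width: 0.3
finger_force: 3.6
40 382.2123975132903 204.1150525849631
0 408.72484566378796 241.25743905999366
-40 401.052658013071 284.70892767863677
```

View pics/w4.png

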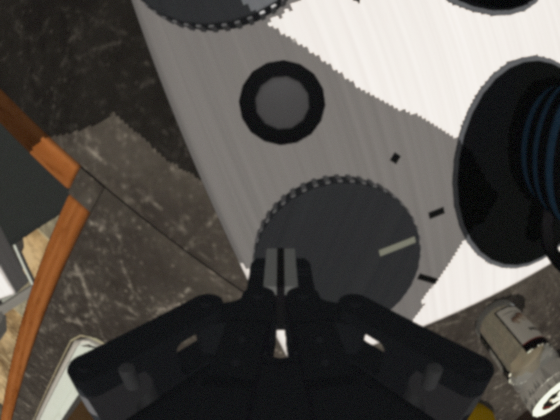

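The wrist view shows the pointer from (380,252) to (414,240), on the predicted middle direction (409,241). So the dial is at its middle setting, and I lift straight up.

```bash
python3 -m handwheel '[{"rx":0,"ry":0,"rz":0,"x":0,"y":0,"z":-0.1,"claw":1},{"rx":0,"ry":0,"rz":0,"x":0,"y":0,"z":-0.8,"claw":1},{"rx":0,"ry":0,"rz":0,"x":0,"y":0,"z":-1.8,"claw":1},{"rx":0,"ry":0,"rz":0,"x":0,"y":0,"z":-2.4,"claw":1},{"rx":0,"ry":0,"rz":0,"x":0,"y":0,"z":-2.4,"claw":1},{"rx":0,"ry":0,"rz":0,"x":0,"y":0,"z":-2.4,"claw":1}]'; python3 -c "
from h import *
im,d=env.snapshot('wrist');cv2.imwrite('pics/w5.png',im[...,::-1])"
```

```text
time_s: 11.32
tcp_pos: [432.0, -171.0, 154.3]
tool_rot: [-3.139, 0.001, 1.221]
force: [-0.2, -0.6, -0.3]
width: 0.2
finger_force: 0.0
```

View pics/w5.png

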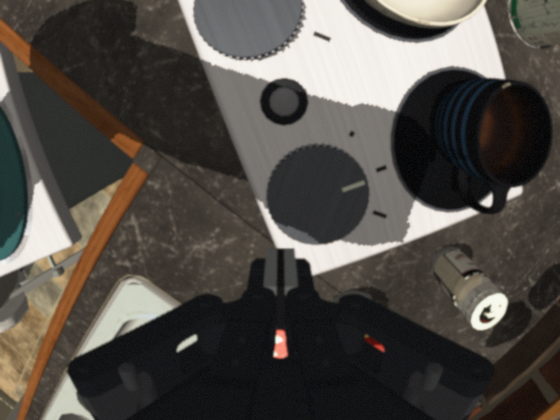

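The dial is released, with the pointer from (343,189) to (364,182) and the mug in place. I'll check the pointer's angle numerically on the z=63 plane.

```bash
python3 -c "
from h import *
p,f=cam('wrist');M=np.array(p['mount']);s=env.read_state();R=Ro.from_euler('xyz',s['tool_rot']).as_matrix()
im,_=env.snapshot('wrist')
def W(u,v,h):
    x,y=u-p['cx'],v-p['cy'];r=np.hypot(x,y);th=r/f
    c=np.array([x/r*np.sin(th),y/r*np.sin(th),np.cos(th)])
    o=R@M[:3,3]+s['tcp_pos'];d=R@M[:3,:3]@c
    return (o+d*(h-o[2])/d[2])[:2]
g=im[170:205,325:372].min(2); m=g>100; vv,uu=np.nonzero(m)
Q=np.array([W(u+325,v+170,63) for u,v in zip(uu,vv)]);print(len(Q),Q.mean(0))
vx,vy,_,_=cv2.fitLine(Q.astype(np.float32),cv2.DIST_L2,0,.01,.01).ravel();print('pointer deg',np.degrees(np.arctan2(vy,vx)))
for u,v in((352,133),(381,168),(380,213)):
    a=W(u,v,42)-[461,-181.5];print(a,np.degrees(np.arctan2(a[1],a[0])))
# did anything shift? compare depth in top
d0=np.load('top0.npz')['im'];i,_=env.snapshot('top');df=np.abs(i.astype(int)-d0).max(2);print('mug/bowl/left dial diff',[(df[a:b,c:d]>60).sum() for a,b,c,d in((185,232,302,350),(168,215,250,298),(222,252,245,275))]);print(env.read_state()['time_s'])
cv2.imwrite('pics/t6.png',cv2.resize(i[130:300,170:400],None,fx=3,fy=3)[...,::-1])"
```

```text
140 [ 502.92157305 -184.13326884]
pointer deg 68.709625
[47.15611759 38.12519029] 38.955149262630876
[63.64925017 -0.87482341] -0.7874489203360296
[ 51.54109709 -42.79399469] -39.702468641308315
mug/bowl/left dial diff [np.int64(994), np.int64(110), np.int64(283)]
11.475
```

View pics/t6.png

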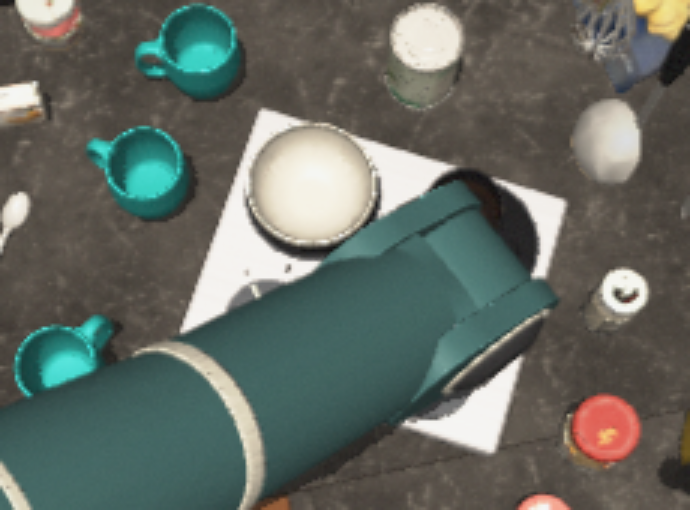

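```bash
python3 -c "
from h import *
p,f=cam('wrist');M=np.array(p['mount']);s=env.read_state();R=Ro.from_euler('xyz',s['tool_rot']).as_matrix()
im,_=env.snapshot('wrist')
def W(u,v,h):
    x,y=u-p['cx'],v-p['cy'];r=np.hypot(x,y);th=r/f
    c=np.array([x/r*np.sin(th),y/r*np.sin(th),np.cos(th)])
    o=R@M[:3,3]+s['tcp_pos'];d=R@M[:3,:3]@c
    return (o+d*(h-o[2])/d[2])[:2]
k,l,st,c=cv2.connectedComponentsWithStats((im[175:200,335:370].min(2)>90).astype(np.uint8))
for j in range(1,k):
    vv,uu=np.nonzero(l==j)
    if len(vv)<15: continue
    Q=np.array([W(u+335,v+175,63) for u,v in zip(uu,vv)]);a=Q.mean(0)-[461,-181.5]
    vx,vy,_,_=cv2.fitLine(Q.astype(np.float32),cv2.DIST_L2,0,.01,.01).ravel();print(len(Q),Q.mean(0),np.degrees(np.arctan2(a[1],a[0])),'line',np.degrees(np.arctan2(vy,vx)))
print(s['joint_pos'].round(2),s['time_s'])"
```

```text
21 [ 506.55761283 -181.73611432] -0.2969477997800095 line 81.248215
72 [ 492.45988295 -182.55954075] -1.9289415624235102 line 0.3583045
[-0.5   0.29  0.95  2.07 -0.3   0.92  0.26] 11.475
```

The pointer lies at 0.4°, dead ahead, so the dial is in its middle detent. The robot is clear of everything.

```bash
python3 -c "
from bench import env
print(env.hand_in())"
```

```text
the job is handed in; nothing more can be done
None
```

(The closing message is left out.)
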